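Stack a guide roller on the assembly arbor

TASK

Build up a guide roller on the post of the square-based arbor, from the bottom up: the flange with its hub upward, then the tall sleeve, then the grooved wheel, then the cap with its knob upward on top, each fully down on the one below. Lower each part down rather than letting it drop, and leave the short sleeve lying where it is.

Things in the scene. Friction and masses are not known exactly. Their poses are not given: they have to be found in the camera images.
- square_arbor: The arbor to use, fixed to the bench: SQUARE aluminium base 80 x 80 x 20 mm with a bare upright steel post in its centre, 12 mm diameter, its tip 92 mm above the bench (72 above the base; last 6 mm tapered to 5 mm). Roller parts have 20 mm bores: 4 mm play all round on the post. Origin: centre of the base's underside, on the bench; z up along the post.
- round_arbor: Second arbor, not used in this job, fixed to the bench: the same post and heights, but on a ROUND base 84 mm in diameter. Origin: centre of the base's underside; z up.
- flange: Flange of grey plastic, lying hub up: a disc 66 mm in diameter and 7 mm thick, with four small black dots, carrying a round hub 38 mm in diameter that reaches to 24 mm (overall height 24 mm). Through bore 20 mm. Origin: centre of the underside; z up along the bore. Take it by the hub.
- tall_sleeve: Tall plain sleeve of white plastic, standing upright: outer diameter 38 mm, height 26 mm, through bore 20 mm. Origin: centre of the underside; z up along the bore.
- short_sleeve: Short, wide plain sleeve of white plastic, not used in this job: outer diameter 50 mm, height only 10 mm, through bore 20 mm. Origin: centre of the underside; z up.
- wheel: Wheel of white plastic with a groove around its rim, lying flat: outer diameter 62 mm, height 16 mm (groove 54 mm in diameter, from 5 to 11 mm height), through bore 20 mm, six grey dots on its face. The same either way up. Origin: centre of the underside; z up along the bore.
- cap: End cap of grey plastic, standing knob up: round body 44 mm in diameter and 16 mm high, with a round knob 22 mm in diameter on top, from 16 to 31 mm height. From below it has a blind bore 20 mm in diameter and 12 mm deep, which goes over the tip of the post. Origin: centre of the underside; z up. Take it by the knob.
There are look-alikes about, which are no part of the job. Leave any turquoise look-alike of the tall_sleeve alone.

How it is judged:
By the outcome, as a careful person would: the job done as asked, in the order asked, and still so for the second after the job is handed in, with the robot touching nothing.
It also fails if it takes over 96 s, if anything falls off the work surface, if the arm or the gripper's body presses on something with over 40 N, if the wrist force passes 120 N, or if a joint passes its speed limit or range.

ROBOT

A 6-joint arm with a two-finger parallel gripper is mounted at the origin on the work surface. World frame = base frame: x ahead of the robot, y to its left, z up, the work surface at z = 0. Lengths are in m, angles in rad, forces in N, time in s.
With the tool pointing down it reaches from about 0.35 to 0.725 m from the base axis. Payload 4.3 kg.
Tool frame: the origin (TCP) lies on the centre line of the jaws, within the pads' length; the fingertips stand 8 mm ahead of it and the grasp point (between the pads) lies 11 mm behind it; z points along the fingers, x is the direction in which the jaws open and shut, and the axes are right-handed (so a half turn about z gives the same grasp; the last joint's range is limited). The gripper opens to 85 mm and grips with 20 to 120 N. Pads are 22 mm wide; open, the fingers measure 114 mm over their backs; the gripper's body (76 mm by 85 mm) begins 54 mm behind the grasp point. The pads swing forward as they close: fully open they stand 13 mm farther back than shut.
Start: joints at [1.184, 0.377, 0.081, 1.274, 0, 1.46], TCP at [0.157, 0.553, 0.207] pointing down, gripper open.
Joint ranges: [-2.72, 2.72], [-0.84, 1.66], [-1.02, 1.22], [-1.77, 2.12], [-1.37, 1.28], [-3.14, 3.14]. Speed limits (rad/s): [2.57, 2.57, 3.14, 3.14, 3.14, 3.14].

INTERFACE

Orientations are given as a unit quaternion [x, y, z, w].
In Python, from plant import env gives the robot as it stands. The module is installed in compiled form; this text tells all that it offers. Calls block until the motion is done:
- env.move_to(position, orientation): joint-space move of the TCP to a pose.
- env.move_l(position, rotation=None, rate=0.15, f_stop=None): straight line of the TCP; rotation=None keeps the orientation; rate is the mean speed in m/s. With f_stop (N) it stops when the force on the tool has changed by that much, and returns True; else False.
- env.set_joints(angles): joint-space move.
- env.open() and env.close(): open the fingers fully, or close them until they stop; the grip force is fixed at half the most.
- env.wait(seconds).
- env.ik(position, orientation): joint angles nearest the present ones, or None.
- env.camera(name): name is "scene" or "top"; returns the picture (420x560x3 uint8, red, green, blue); there is no depth.
- env.camera_model(name): a dict with "fov_y" (degrees; the focal length in pixels is half the picture's height over the tangent of half this angle, whatever the lens; pixels are square), "cx", "cy" (the principal point, pixels), "extrinsics" (4x4, takes a point from world to camera coordinates). Camera axes: x right, y down, z forward; pixel columns grow to the right and rows downward; lengths in m; the calibration is good to about 2 mm. A picture is of the moment at which its call begins. camera_model takes no time and is no camera call.
A pose or a line that the arm cannot do raises env.MotionError and nothing moves.
- env.close_job(): hands the job in, once; it reports no verdict.
Trained networks look in the newest picture that a camera, given by its name, has taken for a name from the list of things; names that differ only in an ending like _2 or _b are one class to them, and where a whole thing is asked for, a point or a joint stands for the part that bears it (a point fixed in the world has none). Each returns a list of dicts, best first, with "conf" (0 to 1); they miss things now and then, are a little off and sometimes report something else, mostly with a low value. They report only what shows in the picture. A call takes as long as a camera call. They do not tell look-alikes from the thing itself.
- env.recognise(label, camera): "extent" ([left, top, right, bottom] in pixels, round what is visible of it).
- env.trace(label, camera): "pixels" (420x560 bool, what is visible of it) and "extent" ([left, top, right, bottom] in pixels, round what is visible of it).
- env.pinpoint(label, camera): "at" ([column, row] in pixels: a listed point, or the origin of a listed thing).
Readings, each from a call of its own:
- env.read_clock(): time.
- env.read_qpos(): joint angles.
- env.read_qd(): joint speeds.
- env.read_joint_torque(): joint torques, N m.
- env.read_position(): TCP position.
- env.read_eef_rot(): TCP orientation.
- env.read_contact_force(): force on the tool from outside, world axes, zero at the start.
- env.read_wrist_torque(): the same for the moment, N m.
- env.read_opening(): opening from 0.0 (shut) to 1.0 (fully open).
Only numpy, scipy, OpenCV 4.12 (cv2) and the standard library are available. Lean on these libraries where they do the work, as an engineer would, in place of code of your own. Each camera call takes 0.05 s, during which the arm holds its last target.

## Working session

There is one attempt and no reset: what is moved stays moved. The work goes in short steps, each a Python script; the robot and the scene stay as the last script left them, time stands still between calls to the robot, and variables do not carry over. Pictures are saved under pics/ and viewed, and the job is handed in when it is done.

```bash
mkdir -p pics
python3 - <<'E'
from plant import env
import cv2,numpy as np
for n in("scene","top"):
    im=env.camera(n); cv2.imwrite(f"pics/{n}0.png",cv2.cvtColor(im,cv2.COLOR_RGB2BGR))
    m=env.camera_model(n); print(n,m)
    for l in ["square_arbor","round_arbor","flange","tall_sleeve","short_sleeve","wheel","cap"]:
        print(l,[(np.round(d["at"],1).tolist(),round(d["conf"],2)) for d in env.pinpoint(l,n)],[(np.round(d["extent"]).tolist(),round(d["conf"],2)) for d in env.recognise(l,n)])
print(env.read_clock(),env.read_eef_rot(),env.read_position())
E
```

```text
scene {'fov_y': 43.74732918889188, 'cx': 276.1882540023595, 'cy': 205.219023728986, 'extrinsics': array([[ 0.23596131,  0.97164675,  0.01499507, -0.15177046],
       [ 0.69670599, -0.15839537, -0.69965111, -0.37168784],
       [-0.67743858,  0.17553775, -0.71432729,  1.51666187],
       [ 0.        ,  0.        ,  0.        ,  1.        ]])}
square_arbor [([151.6, 207.4], 0.85)] [([127.0, 178.0, 170.0, 221.0], 0.88)]
round_arbor [([215.7, 190.6], 0.84)] [([196.0, 161.0, 236.0, 204.0], 0.73)]
flange [([300.5, 183.3], 0.83)] [([290.0, 173.0, 320.0, 194.0], 0.93)]
tall_sleeve [([386.3, 244.4], 0.92), ([349.1, 228.6], 0.79), ([332.8, 261.4], 0.6)] [([328.0, 251.0, 345.0, 265.0], 0.79), ([381.0, 230.0, 400.0, 252.0], 0.73)]
short_sleeve [([180.0, 252.1], 0.91)] [([171.0, 240.0, 194.0, 263.0], 0.75), ([357.0, 164.0, 384.0, 188.0], 0.51)]
wheel [] [([356.0, 166.0, 385.0, 187.0], 0.89)]
cap [([284.7, 238.9], 0.73)] [([273.0, 225.0, 294.0, 245.0], 0.76)]
top {'fov_y': 55.90909163168969, 'cx': 272.8952555580316, 'cy': 201.50942469914628, 'extrinsics': array([[ 0.00437022, -0.99997222,  0.00603
[... 249 characters left out ...]
0, 237.0, 442.0, 299.0], 0.89)]
round_arbor [([324.6, 267.3], 0.84)] [([305.0, 244.0, 353.0, 294.0], 0.72)]
flange [] [([195.0, 245.0, 232.0, 279.0], 0.66)]
tall_sleeve [([217.8, 135.4], 0.84), ([150.2, 148.0], 0.76), ([186.6, 179.1], 0.52)] [([139.0, 135.0, 161.0, 158.0], 0.76), ([176.0, 163.0, 196.0, 188.0], 0.59), ([206.0, 123.0, 230.0, 141.0], 0.59)]
short_sleeve [([372.5, 183.4], 0.68), ([329.9, 268.7], 0.48)] [([363.0, 173.0, 388.0, 201.0], 0.68)]
wheel [([127.1, 251.3], 0.85)] [([107.0, 235.0, 143.0, 271.0], 0.75)]
cap [([263.1, 183.9], 0.98)] [([251.0, 170.0, 276.0, 196.0], 0.62)]
1.5 [ 7.97891487e-01  6.02801107e-01  1.67079308e-05 -1.18892038e-05] [0.15713658 0.55312955 0.20721519]
```

View pics/scene0.png

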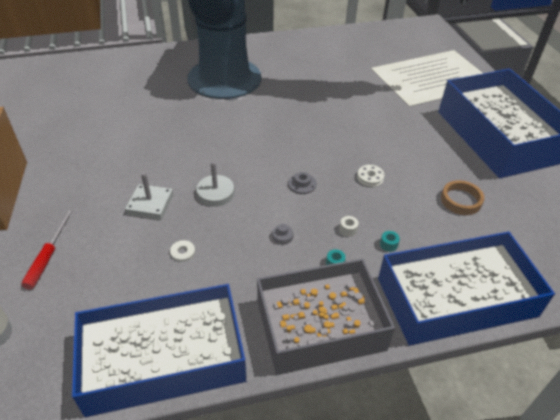

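View pics/top0.png

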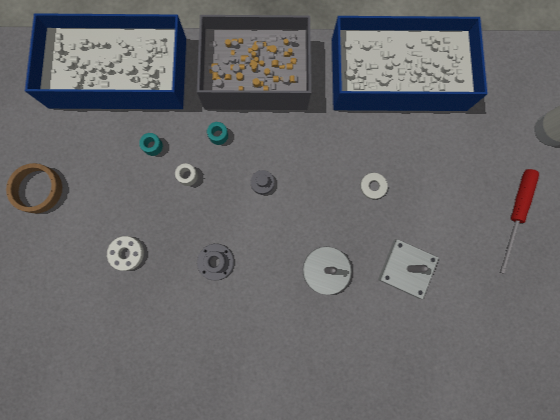

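Run:
```python
import cv2,numpy as np
a=cv2.imread('pics/scene0.png');b=cv2.imread('pics/top0.png')
c1=cv2.resize(a[215:275,260:410],None,fx=5,fy=5,interpolation=cv2.INTER_CUBIC)
c2=cv2.resize(b[110:210,120:280],None,fx=4.6875,fy=4.6875,interpolation=cv2.INTER_CUBIC)[:300]
cv2.imwrite('pics/crop0.png',np.vstack([c1,c2]))
```

```text
(no output)
```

View pics/crop0.png

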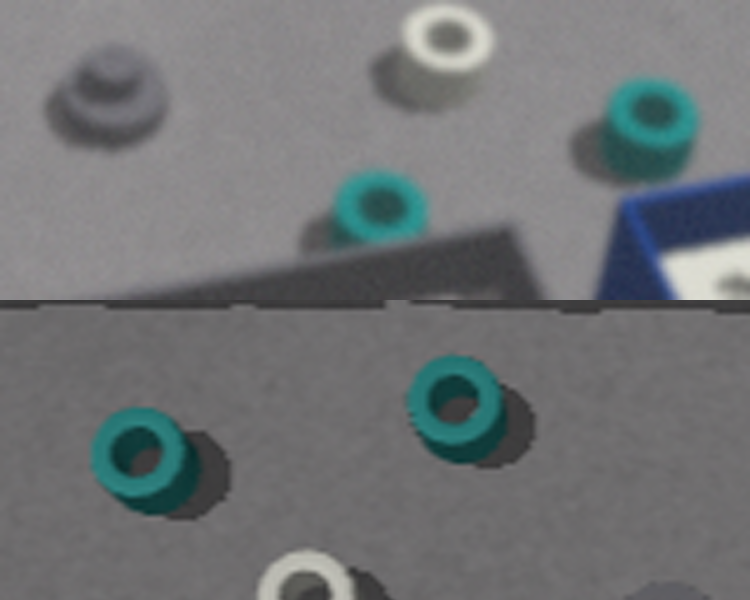

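White tall sleeve is at top (186,174) and scene (349,226). Turquoise look-alikes are at top (150,144) and (217,133), and stay put. The square base is at top (410,268), scene (149,200), and the round one at top (328,270). Next I fit positions from the traced masks.

```bash
cat > h.py <<'E'
from plant import env
import cv2,numpy as np
from scipy.optimize import least_squares
def proj(P,n):
    m=env.camera_model(n);E=m["extrinsics"];f=210/np.tan(np.radians(m["fov_y"]/2))
    c=np.asarray(P)@E[:3,:3].T+E[:3,3]
    return np.c_[f*c[:,0]/c[:,2]+m["cx"],f*c[:,1]/c[:,2]+m["cy"]]
A=np.linspace(0,2*np.pi,48,endpoint=False)
def cyl(r,z0,z1,r1=None):
    r1=r if r1 is None else r1
    return np.vstack([np.c_[r*np.cos(A),r*np.sin(A),0*A+z0],np.c_[r1*np.cos(A),r1*np.sin(A),0*A+z1]])
def box(h,z0,z1,yaw):
    c,s=np.cos(yaw),np.sin(yaw)
    return np.array([[c*x-s*y,s*x+c*y,z] for x in(-h,h) for y in(-h,h) for z in(z0,z1)])
POST=[cyl(.006,.02,.086),cyl(.006,.086,.092,.0025)]
M={"flange":[cyl(.033,0,.007),cyl(.019,.007,.024)],"tall_sleeve":[cyl(.019,0,.026)],"wheel":[cyl(.031,0,.016)],
"cap":[cyl(.022,0,.016),cyl(.011,.016,.031)],"round_arbor":[cyl(.042,0,.02)]+POST,"short_sleeve":[cyl(.025,0,.01)]}
BORE={"wheel":.016,"tall_sleeve":.026,"short_sleeve":.01}
S=8
def render(parts,pos,n):
    im=np.zeros((420*S,560*S),np.uint8)
    for p in parts:
        q=(proj(p+pos,n)+.5)*S
        cv2.fillConvexPoly(im,cv2.convexHull(q.astype(np.float32)).astype(np.int32),255)
    return im
def cent(im,s):
    m=cv2.moments(im,True); return np.array([m["m10"],m["m01"]])/m["m00"]/s-(0 if s==1 else .5-.5/s), m["m00"]/s/s
def fit(parts,mask,n,p0):
    c,a=cent(mask.astype(np.uint8),1)
    p=np.array(p0,float)
    for _ in range(4):
        f=lambda xy:cent(render(parts,np.array([*xy,0]),n),S)[0]
        f0=f(p);J=np.c_[(f(p+[.005,0])-f0)/.005,(f(p+[0,.005])-f0)/.005]
        p=p+np.linalg.solve(J,c-f0)
    r=cv2.resize(render(parts,np.array([*p,0]),n),(560,420),interpolation=cv2.INTER_AREA)>127
    return p,(r&mask).sum()/(r|mask).sum(),a,r.sum()
def ground(uv,n,z=0):
    m=env.camera_model(n);E=m["extrinsics"];f=210/np.tan(np.radians(m["fov_y"]/2))
    d=E[:3,:3].T@np.array([(uv[0]-m["cx"])/f,(uv[1]-m["cy"])/f,1]);o=-E[:3,:3].T@E[:3,3]
    return (o+d*(z-o[2])/d[2])[:2]
E
python3 - <<'E'
from h import *
res={}
for n in("scene","top"):
    for l in ["square_arbor","round_arbor","flange","tall_sleeve","wheel","cap"]:
        for d in env.trace(l,n):
            mk=d["pixels"];c,a=cent(mk.astype(np.uint8),1)
            np.save(f"m_{n}_{l}_{int(c[0])}.npy",mk)
            p0=ground(c,n,.01)
            best=max((fit(box_parts,mk,n,p0)+(y,) for y,box_parts in ([(y,[box(.04,0,.02,y)]+POST) for y in np.radians([0,15,30,45,60,75])] if l=="square_arbor" else [(0,M[l])])),key=lambda t:t[1])
            print(n,l,round(d["conf"],2),np.round(c,1),np.round(best[0]*1000,1),"iou %.2f area %d model %d yaw %.2f"%best[1:])
print(env.read_clock())
E
```

```text
scene square_arbor 0.62 [149.4 200.6] [ 475.5 -244. ] iou 0.92 area 1290 model 1372 yaw 1.05
scene round_arbor 0.76 [215.7 189.3] [473.6 -97.9] iou 0.90 area 979 model 1088 yaw 0.00
scene flange 0.9 [302.5 183.1] [487.2  99.9] iou 0.91 area 478 model 525 yaw 0.00
scene tall_sleeve 0.83 [348.5 226.4] [645.7 155.2] iou 0.88 area 311 model 353 yaw 0.00
scene tall_sleeve 0.66 [389.8 241. ] [702.8 224.5] iou 0.97 area 363 model 373 yaw 0.00
scene tall_sleeve 0.5 [335.4 256.8] [717.  102.9] iou 0.61 area 240 model 387 yaw 0.00
scene wheel 0.6 [370.5 175.8] [502.  259.8] iou 0.91 area 471 model 519 yaw 0.00
scene cap 0.58 [283.  234.2] [632.2  17.1] iou 0.97 area 372 model 382 yaw 0.00
top square_arbor 0.87 [407.6 268.4] [ 473.2 -243.7] iou 0.92 area 2230 model 2283 yaw 1.05
top round_arbor 0.86 [326.  270.3] [469.3 -98.1] iou 0.98 area 1822 model 1858 yaw 0.00
top flange 0.65 [214.4 261.6] [483.7 101. ] iou 0.90 area 988 model 1094 yaw 0.00
top tall_sleeve 0.88 [150.1 143.7] [700.5 226.2] iou 0.86 area 380 model 442 yaw 0.00
top tall_sleeve 0.7 [216.7 132.5] [723.  102.5] iou 0.75 area 309 model 413 yaw 0.00
top tall_sleeve 0.6 [185.9 174.4] [641.8 156.8] iou 0.85 area 368 model 424 yaw 0.00
top wheel 0.75 [124.6 253. ] [498.1 261.7] iou 0.91 area 991 model 1069 yaw 0.00
top wheel 0.55 [372.6 185.5] [ 624.1 -188.1] iou 0.49 area 473 model 956 yaw 0.00
top cap 0.69 [261.7 181.9] [629.7  17.2] iou 0.94 area 455 model 482 yaw 0.00
2.1
```

Run:
```python
from h import *
def ov(n,xy,yaw,k=10,w=37):
    im=cv2.imread(f'pics/{n}0.png')
    c=proj(np.array([[*xy,.03]]),n)[0].astype(int)
    cr=cv2.resize(im[c[1]-w:c[1]+w,c[0]-w:c[0]+w],None,fx=k,fy=k,interpolation=cv2.INTER_CUBIC)
    cr=cv2.resize(cr,(390,390)); s=390/(2*w)
    for p in [box(.04,.02,.02,yaw)]+POST[:1]+[cyl(.0025,.092,.092)]:
        q=((cv2.convexHull(proj(p+np.array([*xy,0]),n).astype(np.float32))-(c-w)+.5)*s).astype(np.int32)
        cv2.polylines(cr,[q],True,(0,0,255),1)
    return cr
a=ov("scene",(.4755,-.244),1.05);b=ov("top",(.4732,-.2437),1.05)
cv2.imwrite('pics/ov.png',np.hstack([a,b]))
print(ground((250,107),"top"))
```

```text
[0.7803118  0.04154218]
```

View pics/ov.png

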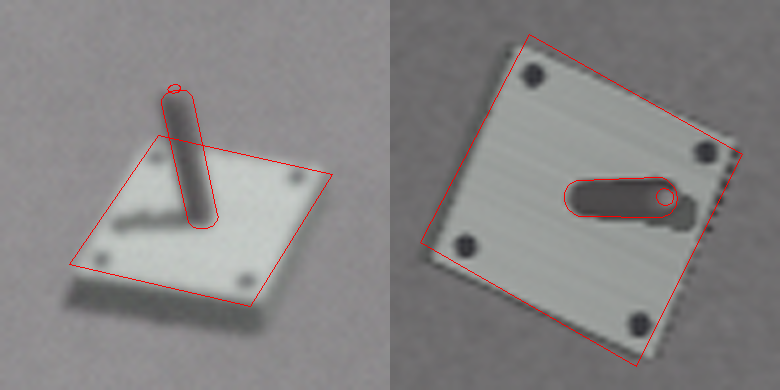

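```bash
cat >> h.py <<'E'
def Q(deg):
    t=np.radians(deg)/2; return np.array([np.cos(t),np.sin(t),0,0])
ARB=np.array([.4738,-.2452])
POS=dict(flange=(.4855,.1004),tall_sleeve=(.6438,.156),wheel=(.500,.2607),cap=(.631,.0172))
E
python3 - <<'E'
from h import *
for n,p in [*POS.items(),("arb",ARB)]:
    for z in (.012,.2):
        print(n,z,{a:(None if (q:=env.ik([*p,z],Q(a))) is None else round(q[5],2)) for a in(-90,-45,0,45,90,135,180)})
E
```

```text
flange 0.012 {-90: np.float64(-3.07), -45: np.float64(2.43), 0: np.float64(1.65), 45: np.float64(0.86), 90: np.float64(0.08), 135: np.float64(-0.71), 180: np.float64(-1.49)}
flange 0.2 {-90: np.float64(-3.07), -45: np.float64(2.43), 0: np.float64(1.65), 45: np.float64(0.86), 90: np.float64(0.08), 135: np.float64(-0.71), 180: np.float64(-1.49)}
tall_sleeve 0.012 {-90: np.float64(-3.0), -45: np.float64(2.5), 0: np.float64(1.71), 45: np.float64(0.93), 90: np.float64(0.14), 135: np.float64(-0.64), 180: np.float64(-1.43)}
tall_sleeve 0.2 {-90: np.float64(-3.0), -45: np.float64(2.5), 0: np.float64(1.71), 45: np.float64(0.93), 90: np.float64(0.14), 135: np.float64(-0.64), 180: np.float64(-1.43)}
wheel 0.012 {-90: np.float64(-2.77), -45: np.float64(2.72), 0: np.float64(1.94), 45: np.float64(1.15), 90: np.float64(0.37), 135: np.float64(-0.42), 180: np.float64(-1.2)}
wheel 0.2 {-90: np.float64(-2.77), -45: np.float64(2.72), 0: np.float64(1.94), 45: np.float64(1.15), 90: np.float64(0.37), 135: np.float64(-0.42), 180: np.float64(-1.2)}
cap 0.012 {-90: np.float64(3.07), -45: np.float64(2.28), 0: np.float64(1.5), 45: np.float64(0.71), 90: np.float64(-0.07), 135: np.float64(-0.86), 180: np.float64(-1.64)}
cap 0.2 {-90: np.float64(3.07), -45: np.float64(2.28), 0: np.float64(1.5), 45: np.float64(0.71), 90: np.float64(-0.07), 135: np.float64(-0.86), 180: np.float64(-1.64)}
arb 0.012 {-90: np.float64(2.55), -45: np.float64(1.76), 0: np.float64(0.97), 45: np.float64(0.19), 90: np.float64(-0.6), 135: np.float64(-1.38), 180: np.float64(-2.17)}
arb 0.2 {-90: np.float64(2.55), -45: np.float64(1.76), 0: np.float64(0.97), 45: np.float64(0.19), 90: np.float64(-0.6), 135: np.float64(-1.38), 180: np.float64(-2.17)}
```

Run:
```python
from h import *
p=POS["flange"]
t=env.read_clock
env.move_to([*p,.10],Q(0)); print("mv",t())
print(env.move_l([*p,.019],rate=.12,f_stop=8),t())
env.close(); print("cl",t(),env.read_opening(),env.read_contact_force())
env.open(); print("op",t())
env.move_to([*p,.019],Q(90)); print("rot",t())
env.close(); print("cl",t(),env.read_opening(),env.read_contact_force(),env.read_position())
im=np.hstack([env.camera("scene")[130:230,240:380],env.camera("top")[210:310,150:290]])
cv2.imwrite("pics/f1.png",cv2.cvtColor(cv2.resize(im,None,fx=2.8,fy=2.8),cv2.COLOR_RGB2BGR))
```

```text
mv 4.15
False 4.975
cl 5.7417 0.0020520016617854154 [-0.95908606 -0.39015691 -1.10438387]
op 6.525
rot 7.925
cl 8.6917 0.0017014465061877255 [-0.0562916   0.41584439  1.1155879 ] [0.48552815 0.10038097 0.01900055]
```

View pics/f1.png

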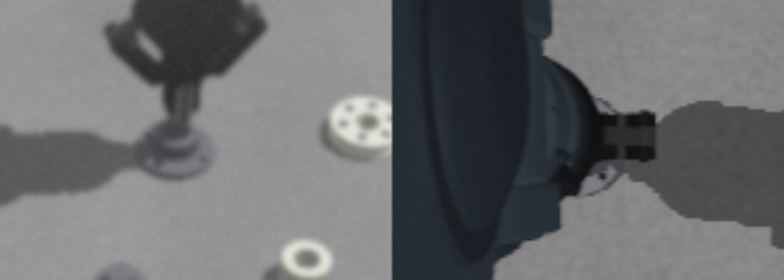

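Run:
```python
from h import *
p=env.read_position();print(p,env.read_eef_rot(),env.read_qpos(), env.read_clock())
for n in("scene","top"):
  for dz in(-.008,0,.011,.03): print(n,dz,proj(np.array([[p[0],p[1],p[2]+dz]]),n).round(1))
ims=[env.camera(n) for n in("scene","top")]
for n,i in zip("st",ims): cv2.imwrite(f"pics/g1{n}.png",cv2.cvtColor(i,cv2.COLOR_RGB2BGR))
```

```text
[0.48551637 0.10041496 0.01900719] [7.07097565e-01 7.07115996e-01 4.76237062e-06 2.76160573e-05] [ 7.59457366e-02  3.65837175e-01 -4.60075306e-01  7.44840639e-01
 -3.57004827e-05  7.59196709e-02] 8.7917
scene -0.008 [[302.6 180.3]]
scene 0 [[302.8 177.7]]
scene 0.011 [[303.1 174.1]]
scene 0.03 [[303.5 167.8]]
top -0.008 [[214.3 260.3]]
top 0 [[213.7 260.2]]
top 0.011 [[212.8 260.1]]
top 0.03 [[211.2 259.8]]
```

View pics/g1s.png

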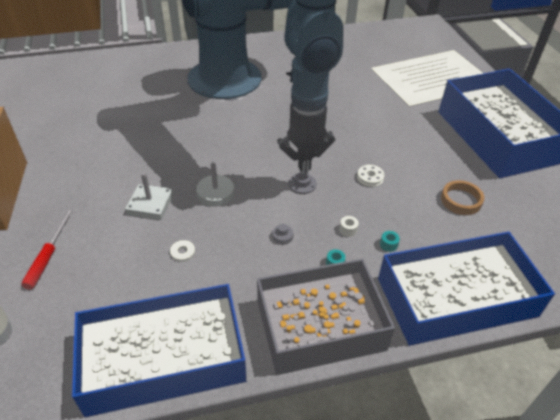

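View pics/g1t.png

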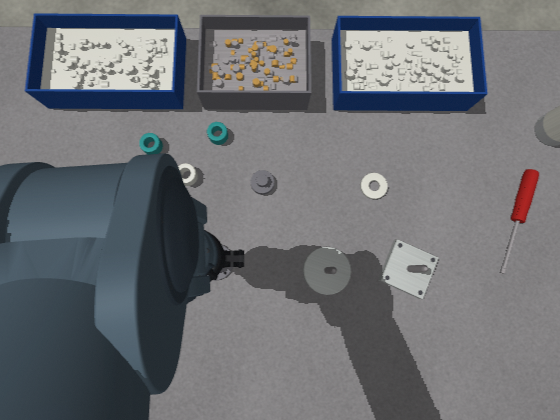

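Run:
```python
from h import *
p=env.read_position()
env.open()
print(env.read_contact_force())
print(env.move_l([p[0],p[1],-.012],rate=.05,f_stop=6),env.read_position(),env.read_contact_force(),env.read_clock())
im=np.hstack([env.camera("scene")[130:230,240:380],env.camera("top")[210:310,150:290]])
cv2.imwrite("pics/f2.png",cv2.cvtColor(cv2.resize(im,None,fx=2.8,fy=2.8),cv2.COLOR_RGB2BGR))
```

```text
[-0.02858086 -0.42717344  0.11467051]
False [ 0.4855139   0.10039519 -0.01203139] [-0.40966785  0.22770118  0.03318623] 10.4417
```

View pics/f2.png

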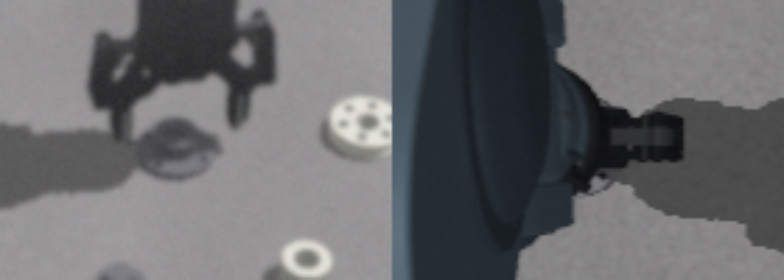

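The fingers show about 20–30 mm higher than the stated TCP relation implies: tips at scene (283,178) and (325,176), clear of the bench. I'll find the actual tip height by touching the bench.

Run:
```python
from h import *
p=env.read_position()
try:
    print(env.move_l([p[0],p[1],-.05],rate=.05,f_stop=5),env.read_position(),env.read_contact_force(),env.read_clock())
except env.MotionError as e: print(e)
im=np.hstack([env.camera("scene")[130:230,240:380],env.camera("top")[210:310,150:290]])
cv2.imwrite("pics/f3.png",cv2.cvtColor(cv2.resize(im,None,fx=2.8,fy=2.8),cv2.COLOR_RGB2BGR))
```

```text
True [ 0.48564501  0.10041752 -0.03726386] [-1.5572781  -0.46764809  7.96591535] 11.0833
```

View pics/f3.png

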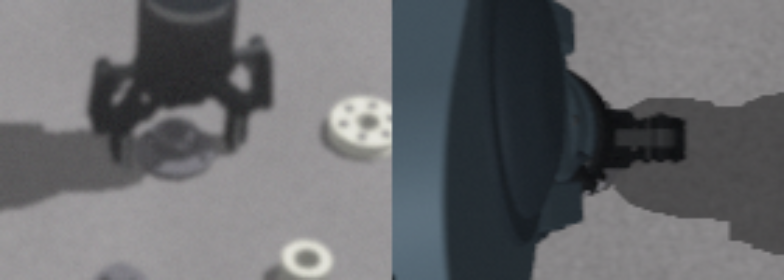

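Run:
```python
from h import *
p=POS["flange"];z=-.017
t=env.read_clock
env.move_l([*p,z],rate=.1); print(t())
env.close(); print("cl",t(),env.read_opening(),env.read_contact_force())
env.open()
env.move_to([*p,z],Q(0)); print("rot",t())
env.close(); print("cl",t(),env.read_opening(),env.read_contact_force(),env.read_position())
env.move_l([*p,.11],rate=.2); print(t(),env.read_opening(),env.read_contact_force())
im=np.hstack([env.camera("scene")[80:220,240:380],env.camera("top")[190:330,150:290]])
cv2.imwrite("pics/f4.png",cv2.cvtColor(cv2.resize(im,None,fx=2.8,fy=2.8),cv2.COLOR_RGB2BGR))
```

```text
11.5333
cl 12.05 0.40842428541978004 [-0.02046749 -0.52083172  0.39799667]
rot 14.0
cl 14.5167 0.417136327885849 [-0.4864464   0.0681367   2.59706825] [ 0.48590202  0.10041855 -0.01669224]
15.3 0.40870067486750267 [ 0.30177667 -0.36396858 -0.96956617]
```

View pics/f4.png

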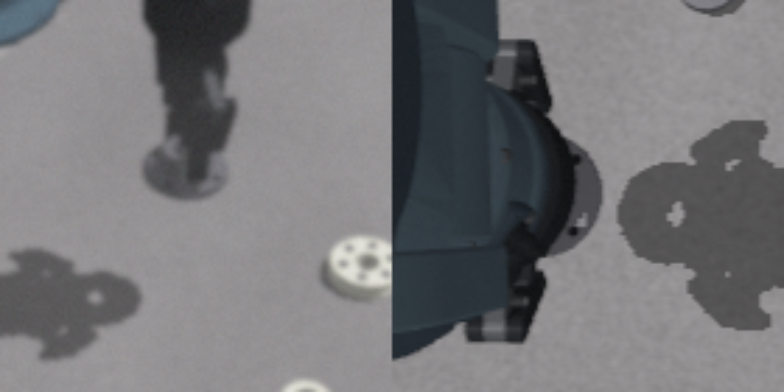

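Run:
```python
from h import *
t=env.read_clock
env.move_to([*ARB,.090],Q(0)); print(t(),env.read_position())
for n in("scene","top"):
    im=env.camera(n); c=proj(np.array([[*ARB,.08]]),n)[0].astype(int)
    cv2.imwrite(f"pics/a1{n}.png",cv2.cvtColor(cv2.resize(im[c[1]-50:c[1]+50,c[0]-50:c[0]+50],None,fx=5,fy=5,interpolation=cv2.INTER_CUBIC),cv2.COLOR_RGB2BGR))
    print(n,c-50)
    print([(d["conf"],cent(d["pixels"].astype(np.uint8),1)) for d in env.trace("flange",n)], [(d["conf"],d["at"]) for d in env.pinpoint("flange",n)])
    for h in(.105,.107): print(proj(np.array([[*ARB,h],[*ARB,.092]]),n).round(1))
a=np.hstack([cv2.resize(cv2.imread(f"pics/a1{n}.png"),(400,400)) for n in("scene","top")]);cv2.imwrite("pics/a1.png",a)
```

```text
16.7083 [ 0.47392588 -0.24408449  0.08984939]
scene [ 93 127]
[(0.72, (array([143.68131868, 169.02472527]), 364.0))] [(0.93, [143.0, 167.2]), (0.64, [368.3, 181.2])]
[[141.9 168.2]
 [143.  172.9]]
[[141.7 167.5]
 [143.  172.9]]
top [372 217]
[(0.92, (array([423.43003064, 267.61287028]), 979.0))] [(0.64, [427.0, 272.1])]
[[428.9 267.5]
 [425.6 267.5]]
[[429.4 267.5]
 [425.6 267.5]]
```

View pics/a1.png

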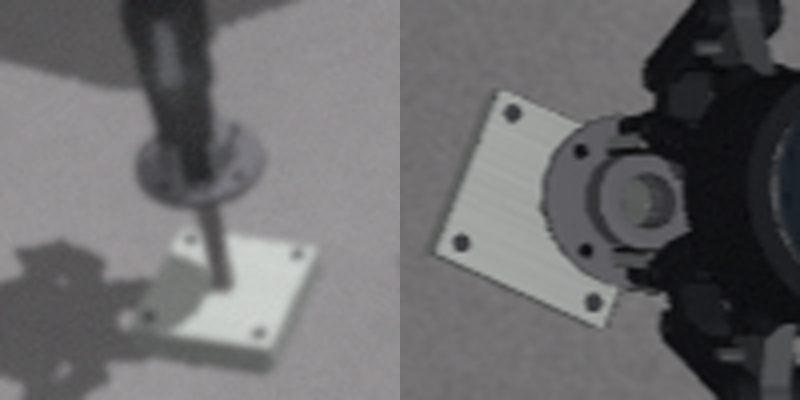

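Run:
```python
from h import *
p=env.read_position();print(p,env.read_clock())
F=cyl(.033,0,.007);
circ=lambda r,z:np.c_[r*np.cos(A),r*np.sin(A),0*A+z]
out=[]
for n in("scene","top"):
    im=cv2.cvtColor(env.camera(n),cv2.COLOR_RGB2BGR); np.save(f"im_{n}.npy",im)
    o=np.array([112,130] if n=="scene" else [385,225]);w=80;k=5
    cr=cv2.resize(im[o[1]:o[1]+w,o[0]:o[0]+w],None,fx=k,fy=k,interpolation=cv2.INTER_CUBIC)
    for r,z in((.033,.007),(.033,0),(.019,.024),(.010,.024)):
        q=((proj(circ(r,z)+[p[0],p[1],p[2]+.017],n)-o+.5)*k).astype(np.int32);cv2.polylines(cr,[q],True,(0,0,255),1)
    for r,z in((.006,.086),(.006,.02)):
        q=((proj(circ(r,z)+[*ARB,0],n)-o+.5)*k).astype(np.int32);cv2.polylines(cr,[q],True,(0,255,0),1)
    out.append(cr)
cv2.imwrite("pics/a2.png",np.hstack(out))
```

```text
[ 0.47411553 -0.24441507  0.09008967] 17.0083
```

View pics/a2.png

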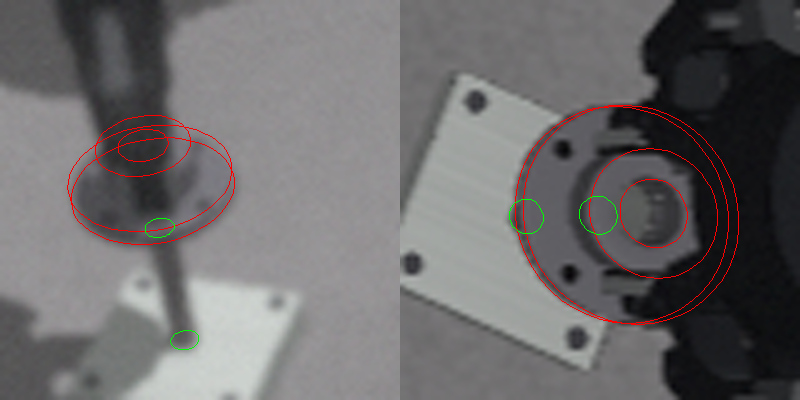

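Run:
```python
import numpy as np,cv2
im=np.load("im_top.npy")[235:297,398:452]; a=cv2.resize(im,None,fx=7,fy=8,interpolation=cv2.INTER_NEAREST)
im=np.load("im_top.npy")[240:294,402:452]; a=cv2.resize(im,None,fx=10,fy=10,interpolation=cv2.INTER_CUBIC)
b=np.load("im_scene.npy")[148:184,122:162-12]; b=cv2.resize(b,None,fx=10,fy=10,interpolation=cv2.INTER_CUBIC)
b=cv2.copyMakeBorder(b,0,a.shape[0]-b.shape[0],0,0,cv2.BORDER_CONSTANT)
o=np.hstack([a,b]); o=cv2.convertScaleAbs(o,alpha=1.6,beta=10); print(o.shape)
cv2.imwrite("pics/a3.png",o)
```

```text
(540, 780, 3)
```

View pics/a3.png

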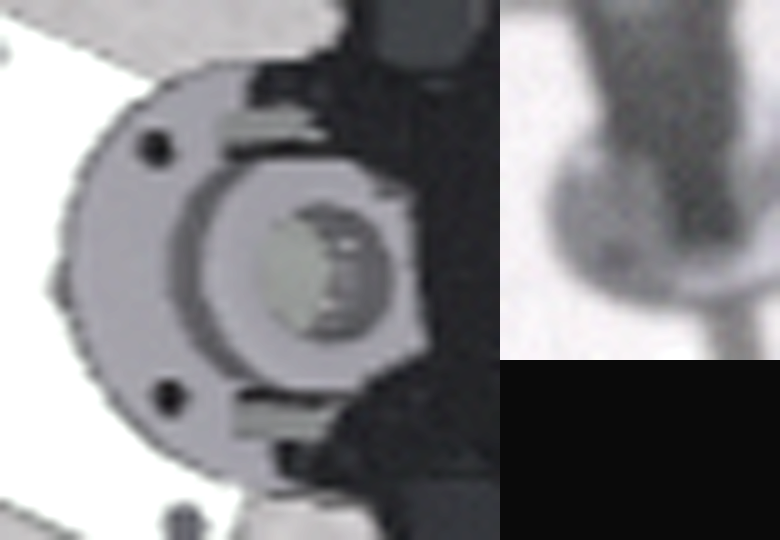

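```bash
cat >> h.py <<'E'
def crop(name,oS=(93,127),oT=(372,217),w=100,k=4):
    o=[]
    for n,c in(("scene",oS),("top",oT)):
        o.append(cv2.resize(env.camera(n)[c[1]:c[1]+w,c[0]:c[0]+w],None,fx=k,fy=k,interpolation=cv2.INTER_CUBIC))
    cv2.imwrite(f"pics/{name}.png",cv2.cvtColor(np.hstack(o),cv2.COLOR_RGB2BGR))
def lower(xy,z1,z2,rate=.12,f=6):
    s=env.move_l([*xy,z1],rate=rate,f_stop=f); print("fast",s,env.read_position().round(4),env.read_contact_force().round(1))
    if s: return False
    s=env.move_l([*xy,z2],rate=.03,f_stop=f); print("slow",s,env.read_position().round(4),env.read_contact_force().round(1),env.read_clock())
    return True
E
python3 - <<'E'
from h import *
xy=(.4733,-.2476)
env.move_l([*xy,.088],rate=.05)
print(env.read_position())
lower(xy,.007,-.002,f=5)
crop("a4")
E
```

```text
[ 0.47314092 -0.24768253  0.08779933]
fast False [ 0.4738 -0.248   0.0076] [ 0.7  0.6 -1.5]
slow True [ 0.4748 -0.2486  0.0033] [-0.1  1.   5.8] 18.45
```

View pics/a4.png

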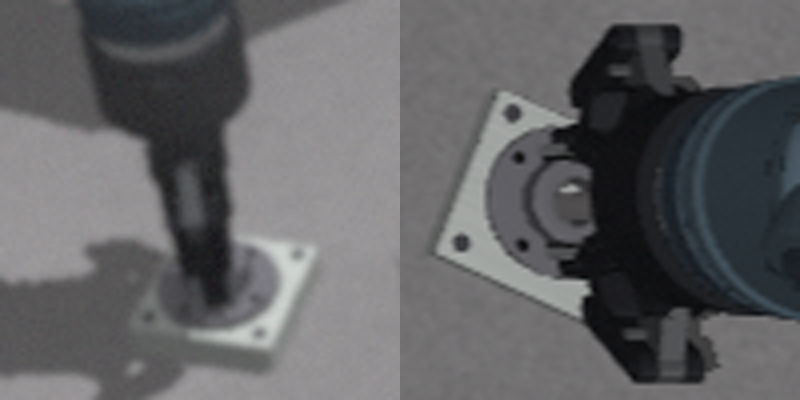

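Run:
```python
from h import *
t=env.read_clock
p=env.read_position()
env.open(); env.move_l([p[0],p[1],.10],rate=.25); print(t())
q=POS["tall_sleeve"]; z=-.021
env.move_to([*q,.06],Q(90)); print("mv",t())
crop("b0",)
print("stop",env.move_l([*q,z],rate=.15,f_stop=6),env.read_position().round(4))
env.close(); print("cl",t(),env.read_opening(),env.read_contact_force().round(1),env.read_position().round(4))
env.open()
env.move_to([*q,z],Q(0))
env.close(); print("cl",t(),env.read_opening(),env.read_contact_force().round(1),env.read_position().round(4))
env.move_l([*q,.08],rate=.25); print(t(),env.read_opening(),env.read_contact_force().round(1))
crop("b1",oS=(300,160),oT=(140,120))
```

```text
19.6417
mv 21.2583
stop False [ 0.6444  0.1558 -0.0203]
cl 22.5667 0.41955633283473137 [-0.8 -0.1  6.2] [ 0.6449  0.1562 -0.0197]
cl 25.025 0.42006855832760936 [ 0.3 -0.   1.5] [ 0.6442  0.1561 -0.0206]
25.575 0.41794559125282993 [-0.7  0.5 -1.7]
```

View pics/b0.png

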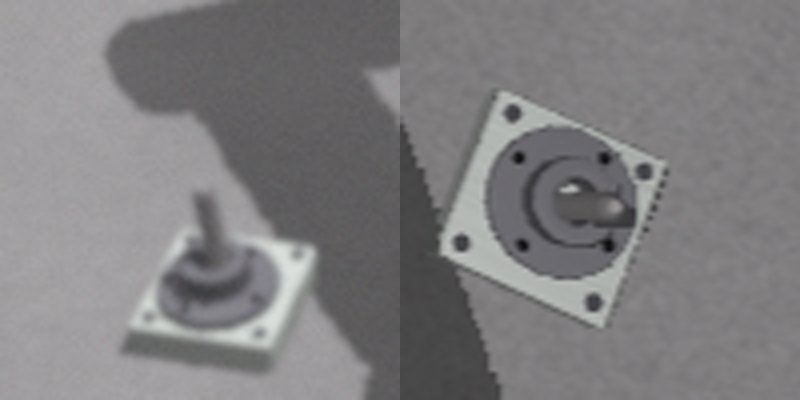

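View pics/b1.png

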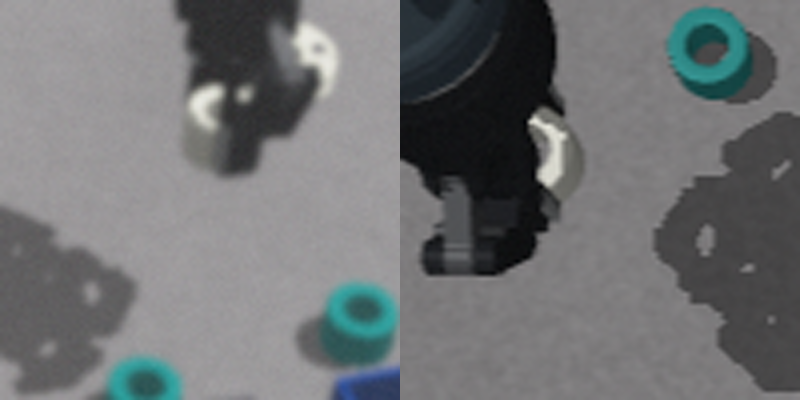

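Run:
```python
from h import *
xy=(.4725,-.2476)
env.move_l([.60,.13,.10],rate=.3)
env.move_to([*xy,.10],Q(0)); print(env.read_clock(),env.read_position().round(4))
env.move_l([*xy,.084],rate=.1); print(env.read_position().round(4))
crop("c1")
```

```text
27.4833 [ 0.4732 -0.2469  0.0999]
[ 0.4723 -0.2464  0.0834]
```

View pics/c1.png

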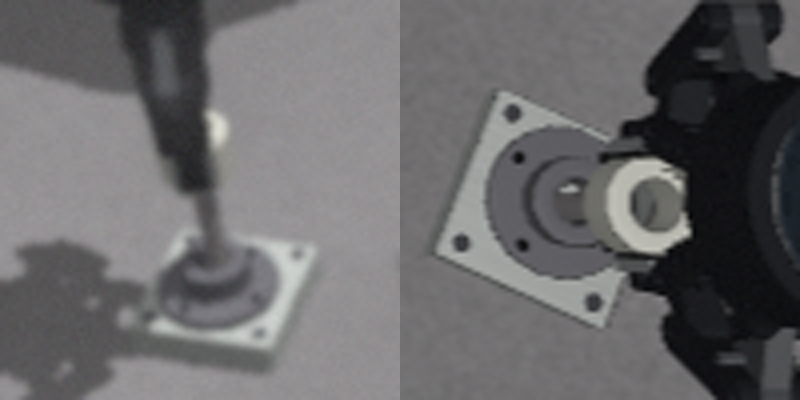

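Run:
```python
from h import *
xy=(.4725,-.2476)
lower(xy,.028,.018,f=5)
crop("c2")
```

```text
fast False [ 0.4728 -0.2478  0.0285] [ 1.8 -0.1 -0.4]
slow True [ 0.474  -0.2487  0.0234] [-0.4  1.4  5.9] 28.8
```

View pics/c2.png

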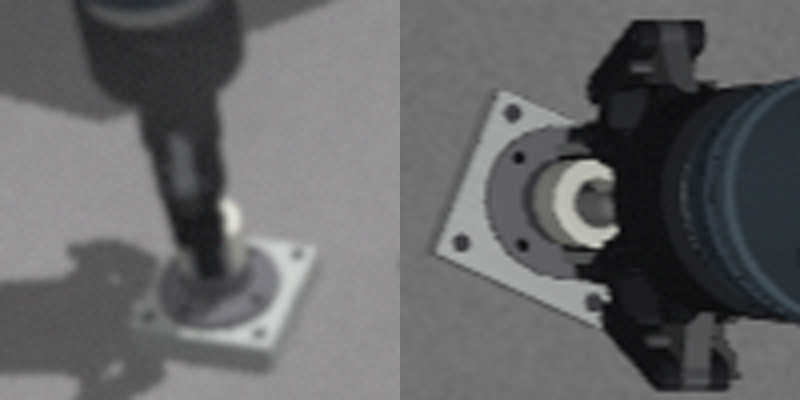

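Run:
```python
from h import *
t=env.read_clock
p=env.read_position()
env.open(); env.move_l([p[0],p[1],.10],rate=.25); print(t())
q=POS["wheel"]; z=-.029
env.move_to([*q,.05],Q(90)); print("mv",t())
crop("d0")
print("stop",env.move_l([*q,z],rate=.12,f_stop=6),env.read_position().round(4))
env.close(); print("cl",t(),env.read_opening(),env.read_contact_force().round(1),env.read_position().round(4))
env.open()
env.move_to([*q,z],Q(0))
env.close(); print("cl",t(),env.read_opening(),env.read_contact_force().round(1),env.read_position().round(4))
env.move_l([*q,.085],rate=.2); print(t(),env.read_opening(),env.read_contact_force().round(1))
crop("d1",oS=(320,100),oT=(80,200))
```

```text
29.9
mv 31.7583
stop False [ 0.5006  0.2608 -0.0284]
cl 33.05 0.6931903089563195 [-2.5 -0.6  8.7] [ 0.5011  0.261  -0.0271]
cl 35.2083 0.6985429089466955 [-2.  -1.1  6.7] [ 0.5     0.2607 -0.0281]
35.925 0.6966182188967668 [ 0.6 -0.7 -0.5]
```

View pics/d0.png

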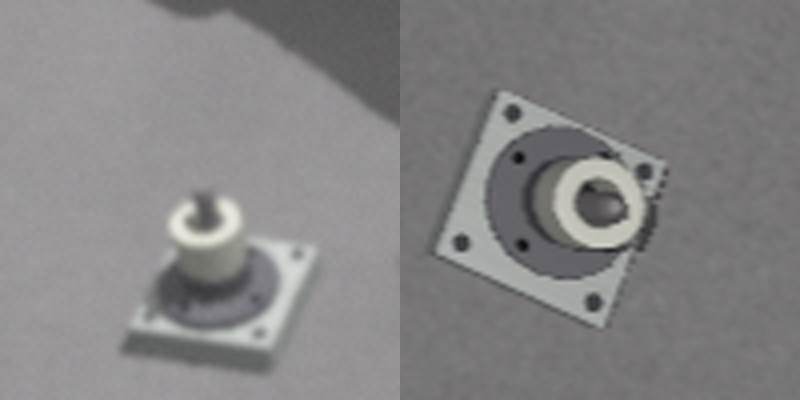

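View pics/d1.png

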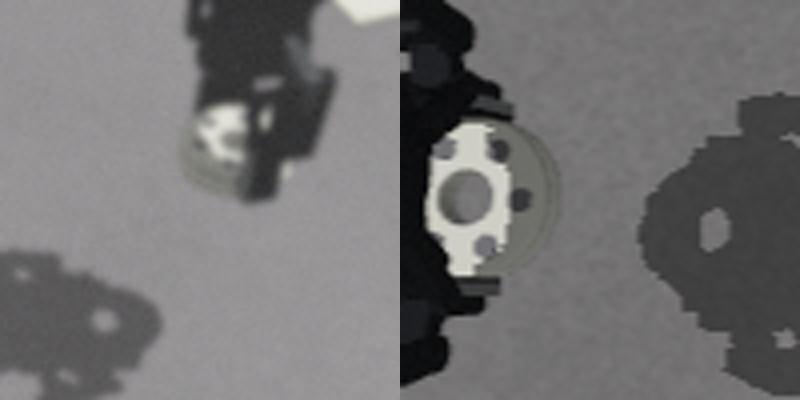

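Run:
```python
from h import *
xy=(.4725,-.2476)
env.move_to([*xy,.090],Q(0)); print(env.read_clock(),env.read_position().round(4))
env.move_l([*xy,.077],rate=.1); print(env.read_position().round(4))
crop("e1")
print(proj(np.array([[*ARB,.105+.016],[*ARB,.105]]),"top"),proj(np.array([[*ARB,.105+.016],[*ARB,.105]]),"scene"))
```

```text
37.875 [ 0.4729 -0.2467  0.0899]
[ 0.472  -0.2464  0.0763]
[[433.04624641 267.38981654]
 [428.86582957 267.46700437]] [[140.5836615  162.3367297 ]
 [141.90539296 168.22526804]]
```

View pics/e1.png

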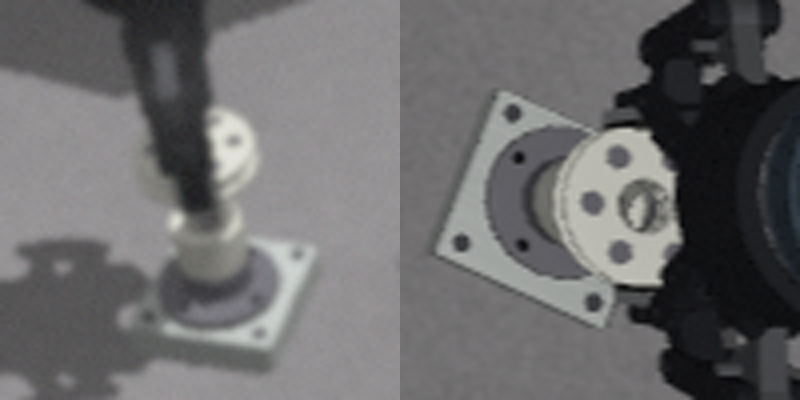

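Run:
```python
from h import *
xy=(.4725,-.2478)
lower(xy,.047,.037,f=5)
crop("e2")
```

```text
fast False [ 0.4721 -0.2475  0.047 ] [0.3 0.2 0.7]
slow True [ 0.4738 -0.2487  0.0419] [0.2 0.4 5.7] 38.9583
```

View pics/e2.png

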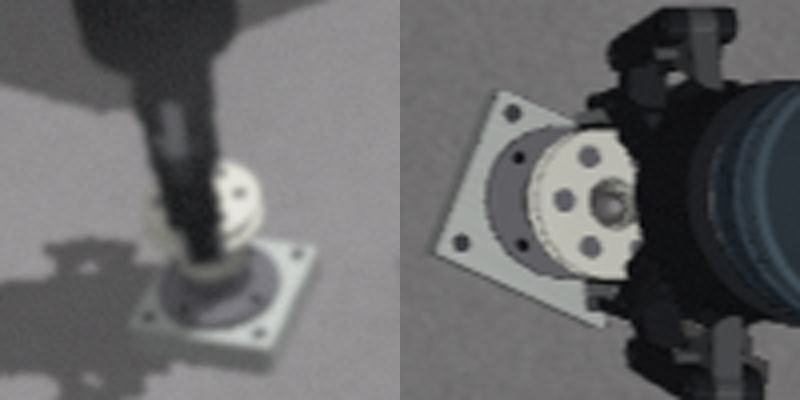

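Run:
```python
from h import *
t=env.read_clock
p=env.read_position()
env.open(); env.move_l([p[0],p[1],.11],rate=.25); print(t())
q=POS["cap"]; z=-.003
env.move_to([*q,.06],Q(90)); print("mv",t())
crop("k0")
print("stop",env.move_l([*q,z],rate=.12,f_stop=6),env.read_position().round(4))
env.close(); print("cl",t(),env.read_opening(),env.read_contact_force().round(1),env.read_position().round(4))
env.open()
env.move_to([*q,z],Q(0))
env.close(); print("cl",t(),env.read_opening(),env.read_contact_force().round(1),env.read_position().round(4))
env.move_l([*q,.12],rate=.2); print(t(),env.read_opening(),env.read_contact_force().round(1))
crop("k1",oS=(235,140),oT=(210,130))
```

```text
39.8667
mv 41.0583
stop False [ 0.6314  0.0169 -0.0025]
cl 42.4667 0.2198570774013509 [-0.9 -1.2  3.6] [ 0.6315  0.0172 -0.0023]
cl 45.1583 0.2253962085761552 [-0.4 -0.3  2.2] [ 0.6313  0.0172 -0.0027]
45.925 0.218381275101021 [-0.6  0.6 -0.8]
```

View pics/k0.png

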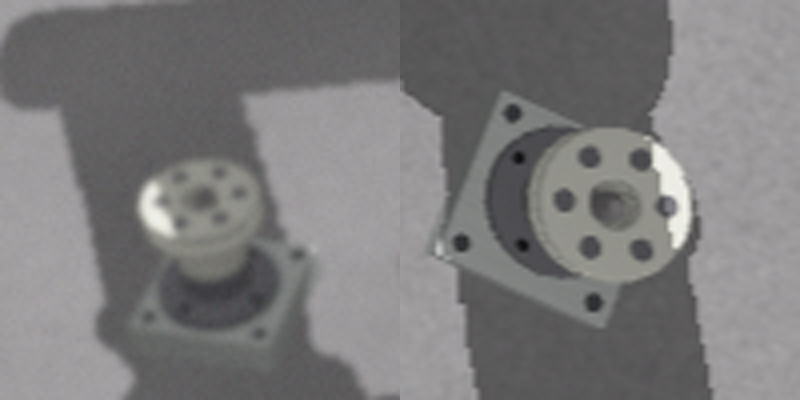

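View pics/k1.png

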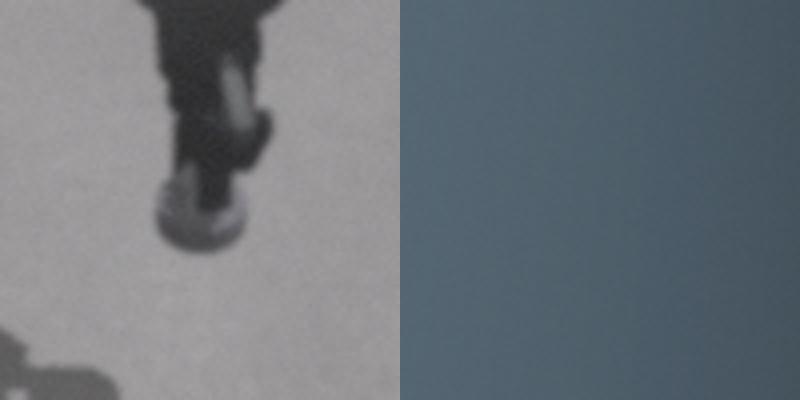

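Run:
```python
from h import *
xy=(.4725,-.2478)
env.move_to([*xy,.12],Q(0)); print(env.read_clock(),env.read_position().round(4))
env.move_l([*xy,.100],rate=.1); print(env.read_position().round(4))
crop("l1")
z=env.read_position()[2]+.0027
print(proj(np.array([[*ARB,z+.016],[*ARB,z]]),"top"),proj(np.array([[*ARB,z+.016],[*ARB,z]]),"scene"))
```

```text
47.2083 [ 0.4732 -0.2472  0.12  ]
[ 0.4724 -0.2467  0.0994]
[[432.51846187 267.39956163]
 [428.36479672 267.47625551]] [[140.7483016  163.07022933]
 [142.06656157 168.94330161]]
```

View pics/l1.png

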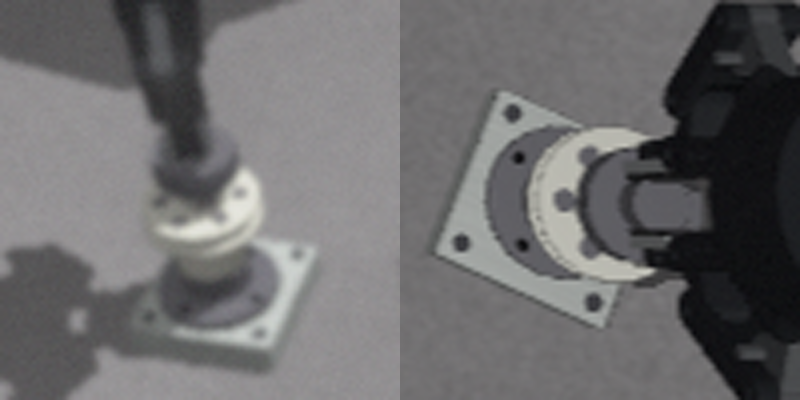

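Run:
```python
from h import *
xy=(.4725,-.2478)
lower(xy,.088,.078,f=5,rate=.08)
crop("l2")
```

```text
fast False [ 0.4722 -0.2475  0.0878] [ 0.4 -0.6 -0.8]
slow True [ 0.4734 -0.2484  0.0833] [-0.7  0.2  5.1] 48.2417
```

View pics/l2.png

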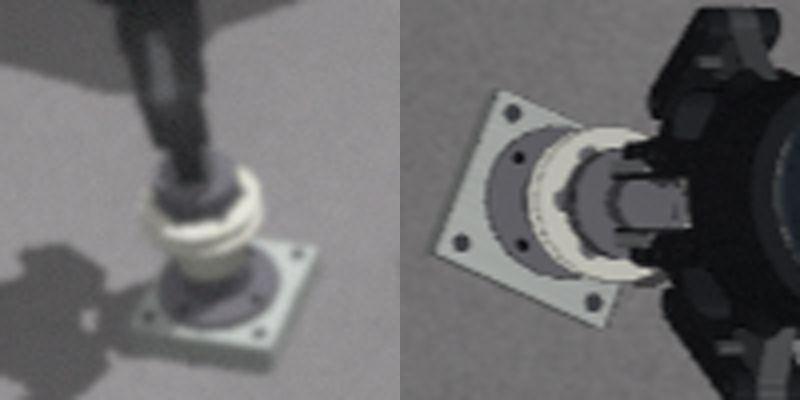

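Cap stopped at TCP z = 0.0833, against 0.0833 expected for fully down. Releasing and checking.

Run:
```python
from h import *
p=env.read_position()
env.open(); env.move_l([p[0],p[1],.17],rate=.2)
env.move_to([.47,.05,.25],Q(0)); env.wait(.5)
crop("z1"); print(env.read_clock(),env.read_contact_force())
cv2.imwrite("pics/z2.png",cv2.cvtColor(env.camera("scene"),cv2.COLOR_RGB2BGR))
```

```text
51.375 [-0.32580577 -0.16064394  0.17699313]
```

View pics/z1.png

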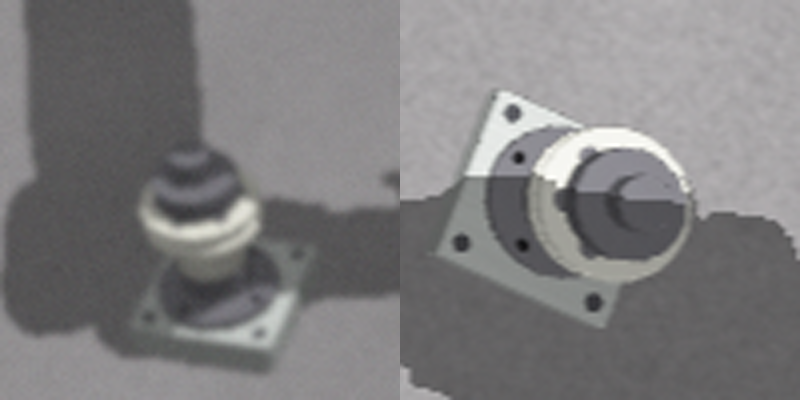

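View pics/z2.png

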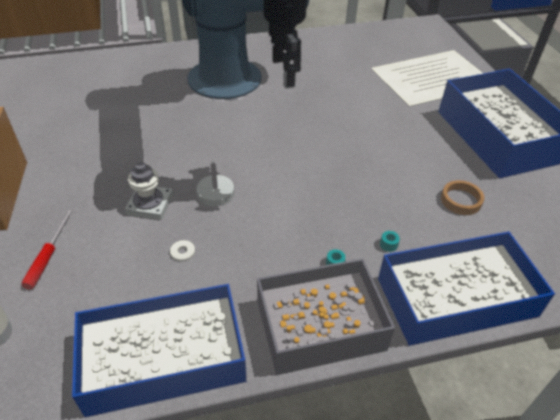

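The stack stands upright at scene (145,188), cap level with its knob up. The short sleeve (182,250) and both turquoise look-alikes (336,257) and (390,240) are where they were.

```bash
python3 -c "
from plant import env
env.close_job(); print(env.read_clock())"
```

```text
the job is handed in; nothing more can be done
the job is handed in; nothing more can be done
```

The guide roller is built on the square arbor's post: flange with its hub up, white tall sleeve, grooved wheel, then the cap with its knob up. I handed the job in just after 51 s on the robot's clock.

- **Seating:** I lowered each part slowly until it touched. The tool stopped within about 0.3 mm of the height expected for fully down: 3.3, 23.4, 41.9 and 83.3 mm for the four parts in order. The final pictures show the stack upright and coaxial to about 1–2 mm, well inside the play on the post.
- **Left alone:** The short sleeve and both turquoise look-alikes show at the same pixels as at the start.
- **What disagreed:** The fingertips really sit about 37 mm behind the reported tool point when open, although the task text puts them 8 mm ahead of it. The first two grasps on the flange closed on nothing, so I touched the bench lightly (about 8 N) to find the true height and corrected every grasp after that.
- **Cameras:** The two cameras disagreed by about 3 mm in x. I corrected for this by gripping each part in two directions and by comparing the held part with the post in the pictures.

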